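Shut the mould tray and fit the right socket on its clamp nut

ROBOT

A 6-joint arm with a two-finger parallel gripper is mounted at the origin on the work surface. World frame = base frame: x ahead of the robot, y to its left, z up, the work surface at z = 0. Lengths are in m, angles in degrees, forces in N, time in s.
With the tool pointing down it reaches from about 0.35 to 0.875 m from the base axis. Payload 4.2 kg.
Tool frame: the origin (TCP) lies between the finger pads; the fingertips stand 11 mm ahead of it and the grasp point (between the pads) lies 8 mm behind it; z points along the fingers, y is the direction in which the jaws open and shut (so a half turn about z gives the same grasp; the last joint's range is limited). The gripper opens to 87 mm and grips with 3 to 60 N. Pads are 19 mm wide; open, the fingers measure 117 mm over their backs; the gripper's body (75 mm by 190 mm) begins 51 mm behind the grasp point.
Start: joints at [-61.616, 22.042, 0.453, 0, -68.411, -14.817], TCP at [0.147, -0.608, 0.234] pointing down, gripper open.
Joint ranges: [-179.83, 179.83], [-69.29, 118.12], [-61.27, 80.66], [-181.25, 117.63], [-171.15, -9.14], [-177.46, 177.46]. Speed limits (degrees/s): [159.86, 159.86, 180, 180, 180, 180].

INTERFACE

Orientations are given as a 3x3 rotation matrix whose columns are the frame's x, y, z axes.
In Python, from station import sense, capture, get_calibration, finish_job, search_frame, cut_out gives the robot as it stands.
- The arm moves only by the tool arm_command, never from a script. Its argument "rows" is a list of rows, each an object with "fingers": the opening in per cent of the stroke, from 0 (shut) to 100 (fully open); "travel": the shift along the tool's x, y, z in cm, a list of three; "roll": the turn about the tool's z in degrees. A call has 1 to 10 rows; each row is the pose to reach, as a shift and turn from the pose commanded when the call began, along the tool's axes at that moment; what a row does not reach only later rows make up. A row lasts 1/10 s, in which the tool goes at most 50 mm and 8.59 degrees, less where a joint would pass 70% of its speed; a pose out of reach is approached as far as the arm can. A call with a gripper value outside its range is refused whole. The fingers move at their own pace and stop on an object; the grip force is fixed at half the most. Time passes only in rows, so rows that repeat a pose let the fingers close. It gives the time, the measured TCP pose, the force and the opening at its end, in the units of the state.
- sense(): the state, without advancing time (a new reading comes with each control period).
- capture(name): name is "scene" or "top" or "wrist"; returns (picture, depth): 420x560x3 uint8, red, green, blue; 420x560 float32, m along the optical axis (not along the pixel's ray), 0 where there is no reading.
- get_calibration(name): a dict with "fov_y" (degrees; the focal length in pixels is half the picture's height over the tangent of half this angle, whatever the lens; pixels are square), "cx", "cy" (the principal point, pixels), "origin" and "attitude" of the camera in the world; the wrist camera has in their place "mount" (4x4, takes a point from camera to tool coordinates, whose origin is the TCP and whose axes are the flange's). Camera axes: x right, y down, z forward; pixel columns grow to the right and rows downward; lengths in m; the calibration is good to about 2 mm. A picture is of the moment at which its call begins: read the wrist's pose just before it. get_calibration takes no time and is no camera call.
- finish_job(): hands the job in, once; it reports no verdict.
Trained networks look in the newest picture that a camera, given by its name, has taken for a name from the list of things; names that differ only in an ending like _2 or _b are one class to them, and where a whole thing is asked for, a point or a joint stands for the part that bears it (a point fixed in the world has none). Each returns a list of dicts, best first, with "p" (0 to 1); they miss things now and then, are a little off and sometimes report something else, mostly with a low value. They report only what shows in the picture. A call takes as long as a camera call.
- search_frame(camera, label): "position" ([x, y, z] in m, in world coordinates, good to about 4 mm: the middle of the surface that is visible of it).
- cut_out(camera, label): "mask" (420x560 bool, what is visible of it).
The state is a dict: "time_s": time; "joints": joint angles; "joint_velocities": joint speeds; "effort": joint torques, N m; "tcp_pos": TCP position; "ee_rot": TCP orientation; "wrist_force": force on the tool from outside, world axes, zero at the start; "moment": the same for the moment, N m; "gripper_width": opening from 0.0 (shut) to 1.0 (fully open).
Only numpy, scipy, OpenCV 4.12 (cv2) and the standard library are available. Lean on these libraries where they do the work, as an engineer would, in place of code of your own. Each camera call takes 0.05 s, during which the arm holds its last target. There are 200 camera calls.

TASK

The mould is already loaded in the press: push the one pulled-out tray fully home first, leaving the sockets where they are. Then try the sockets on the hex nut above that same bay until you find the one that goes all the way down over it, and stand any that does not fit back upright on the black socket mat. Finish while still holding the fitting socket in the gripper, upright and fully seated on the nut, with the tray still home and the other things on the bench left where they are.

Things in the scene. Friction and masses are not known exactly. Their poses are not given: they have to be found in the camera images.
- tray (a joint): How far the loaded tray stands out of its bay, m: 0 is fully home (a hard stop), up to 0.065 out. It slides along the bay's x, rubs with about 2.5 N and stays where it is left.
- tray_pull (a point): The middle of the front end of the tray's pull tab, a level aluminium tab 36 mm wide (y), 14 mm high and 30 mm long that sticks out of the tray's front plate towards the robot, its middle 40 mm above the table. The point moves with the tray; its +x is the direction that pushes the tray in. The two other bays have the same tabs but their trays are already home.
- press: Fixed mould press: a dark base plate 130 (x) x 226 (y) x 10 mm with three grey bays side by side, 70 mm apart along its y, tops 65 mm above the table, each with a hex nut in a round collar on top. The brass nuts are 15, 20 and 25 mm across flats, one of each, in an order not known beforehand. Origin: centre of the underside; x points away from the trays' pulls.
- bay_open: The bay whose tray is pulled out, any of the three: 110 mm deep (x), 68 mm wide, 55 mm high. Origin: centre of its underside, 10 mm above the table. The nut on it is fixed, 16 mm high, chamfered 1.5 mm over its top 3 mm; two flats face +x and -x. The collar round it is 11 mm high, 54 mm outside; inside it is 3 mm wider than the fitting socket (29, 35 or 41 mm).
- nut_seat (a point): Centre of the nut on bay_open at the level of its foot, 65 mm above the table (x, y, z as the bay). The bottom rim of the fitting socket comes to rest here, surrounding the nut. A too small socket stops on the nut 14 to 16 mm higher, a too large one on the collar 11 mm higher.
- socket_small: Socket for a 15 mm nut: round steel, 26 mm across, 32 mm tall, hexagonal bore in its underside 17 mm across flats, 24 mm deep, two flats facing +x and -x. On top, by a short neck, a dark flat adapter tang: 14 mm thick (x), 24 mm wide (y), 38 to 78 mm above the bottom rim; grip it across the 14 mm. Stands bore down on the mat. About 0.12 kg. Origin: centre of the bottom rim.
- socket_medium: Socket for a 20 mm nut: round steel, 32 mm across, 32 mm tall, hexagonal bore in its underside 22 mm across flats, 24 mm deep, two flats facing +x and -x. On top, by a short neck, a dark flat adapter tang: 14 mm thick (x), 24 mm wide (y), 38 to 78 mm above the bottom rim; grip it across the 14 mm. Stands bore down on the mat. About 0.16 kg. Origin: centre of the bottom rim.
- socket_large: Socket for a 25 mm nut: round steel, 38 mm across, 32 mm tall, hexagonal bore in its underside 27 mm across flats, 24 mm deep, two flats facing +x and -x. On top, by a short neck, a dark flat adapter tang: 14 mm thick (x), 24 mm wide (y), 38 to 78 mm above the bottom rim; grip it across the 14 mm. Stands bore down on the mat. About 0.2 kg. Origin: centre of the bottom rim.
- socket_mat: Fixed flat black rubber mat the sockets stand on, 110 (x) x 250 (y) x 4 mm. Origin: centre of its underside, on the table. The sockets start about 75 mm apart along its y.
- tape_roll: Bystander, leave it alone: roll of paper tape lying flat, 64 mm across, 18 mm high.
- flux_bottle: Bystander, leave it alone: small white-capped bottle, 40 mm across, 75 mm high.
- steel_cup: Bystander, leave it alone: small open steel cup, 64 mm across, 50 mm high.
- screwdriver: Bystander, leave it alone: screwdriver with a black handle, 160 mm long, lying at the front left.
- bench_weight: Bystander, leave it alone: small brass weight with a knob, 40 mm across, 38 mm high.
- wax_block: Bystander, leave it alone: grey-green block of carving wax, 60 x 35 x 22 mm.
- bead_tin: Bystander, leave it alone: round aluminium tin, 56 mm across, 30 mm high.

How it is judged (in metres and radians):
On the way, in this order (a step that is already met when the one before it is completed fails the run):
1. the tray is pushed fully home while all the sockets still stand on the mat (value of joint tray below 0.004 m and z of each of socket_small, socket_medium, socket_large in the frame of socket_mat below 0.008 m and angle between each of socket_small, socket_medium, socket_large's own z axis and vertical below 0.1 rad and x of socket_small in the frame of socket_mat between -0.06 and 0.06 m and y of socket_small in the frame of socket_mat between -0.13 and 0.13 m and x of socket_medium in the frame of socket_mat between -0.06 and 0.06 m and y of socket_medium in the frame of socket_mat between -0.13 and 0.13 m and x of socket_large in the frame of socket_mat between -0.06 and 0.06 m and y of socket_large in the frame of socket_mat between -0.13 and 0.13 m), for 0.2 s.
2. a socket is fully seated on the nut above that tray (((z of socket_small in the frame of nut_seat between -0.004 and 0.004 m and horizontal distance between socket_small and nut_seat below 0.004 m and angle between socket_small's own z axis and vertical below 0.08 rad) or (z of socket_medium in the frame of nut_seat between -0.004 and 0.004 m and horizontal distance between socket_medium and nut_seat below 0.004 m and angle between socket_medium's own z axis and vertical below 0.08 rad) or (z of socket_large in the frame of nut_seat between -0.004 and 0.004 m and horizontal distance between socket_large and nut_seat below 0.004 m and angle between socket_large's own z axis and vertical below 0.08 rad))), for 0.2 s.
At the end, for the whole second after the job is handed in: The tray is within 4 mm of home; one socket is gripped by the fingers and sits on the nut of the tray's bay, its bottom rim within 4 mm of the nut's foot, centred within 4 mm, tilted less than 0.08 rad and at rest; the other two sockets stand upright (0.1 rad) on the socket mat (value of joint tray below 0.004 m and ((z of socket_small in the frame of nut_seat between -0.004 and 0.004 m and horizontal distance between socket_small and nut_seat below 0.004 m and angle between socket_small's own z axis and vertical below 0.08 rad and contact force between the fingers and socket_small above 2 N and linear speed of socket_small below 0.02 m/s and z of each of socket_medium, socket_large in the frame of socket_mat below 0.008 m and angle between each of socket_medium, socket_large's own z axis and vertical below 0.1 rad and x of socket_medium in the frame of socket_mat between -0.06 and 0.06 m and y of socket_medium in the frame of socket_mat between -0.13 and 0.13 m and x of socket_large in the frame of socket_mat between -0.06 and 0.06 m and y of socket_large in the frame of socket_mat between -0.13 and 0.13 m) or (z of socket_medium in the frame of nut_seat between -0.004 and 0.004 m and horizontal distance between socket_medium and nut_seat below 0.004 m and angle between socket_medium's own z axis and vertical below 0.08 rad and contact force between the fingers and socket_medium above 2 N and linear speed of socket_medium below 0.02 m/s and z of each of socket_small, socket_large in the frame of socket_mat below 0.008 m and angle between each of socket_small, socket_large's own z axis and vertical below 0.1 rad and x of socket_small in the frame of socket_mat between -0.06 and 0.06 m and y of socket_small in the frame of socket_mat between -0.13 and 0.13 m and x of socket_large in the frame of socket_mat between -0.06 and 0.06 m and y of socket_large in the frame of socket_mat between -0.13 and 0.13 m) or (z of socket_large in the frame of nut_seat between -0.004 and 0.004 m and horizontal distance between socket_large and nut_seat below 0.004 m and angle between socket_large's own z axis and vertical below 0.08 rad and contact force between the fingers and socket_large above 2 N and linear speed of socket_large below 0.02 m/s and z of each of socket_small, socket_medium in the frame of socket_mat below 0.008 m and angle between each of socket_small, socket_medium's own z axis and vertical below 0.1 rad and x of socket_small in the frame of socket_mat between -0.06 and 0.06 m and y of socket_small in the frame of socket_mat between -0.13 and 0.13 m and x of socket_medium in the frame of socket_mat between -0.06 and 0.06 m and y of socket_medium in the frame of socket_mat between -0.13 and 0.13 m))); the arm keeps its last pose, push and grip.
It fails at once if a bystander is moved by more than 30 mm (distance of any of tape_roll, flux_bottle, steel_cup, screwdriver, bench_weight, wax_block, bead_tin from where it was at the start of the episode above 0.03 m).
It also fails if it takes over 64 s, if anything falls off the work surface, if the arm or the gripper's body presses on something with over 40 N, if the wrist force passes 120 N, or if a joint passes its speed limit or range.

## Working session

There is one attempt and no reset: what is moved stays moved. The work goes in short steps, Python scripts to look and compute and a tool call to move; the robot and the scene stay as the last step left them, time stands still between calls to the robot, and variables do not carry over. Pictures are saved under pics/ and viewed, about 8 in all and at most 12, crops included, and the job is handed in when it is done.

Besides the shell and the picture viewer there is one more tool, called after "Call:" as name([rows], argument=value, ...), one row to a line, values as JSON. arm_command: Moves the arm, as the interface text tells. Its arguments: {"type":"object","properties":{"rows":{"type":"array","items":{"type":"object","properties":{"fingers":{"type":"number"},"travel":{"type":"array","items":{"type":"number"}},"roll":{"type":"number"}}}}},"required":["rows"]}

```bash
mkdir -p pics; cat > h.py <<'E'
import numpy as np, cv2
from station import *
def save(n,im): cv2.imwrite('pics/'+n,cv2.cvtColor(im,cv2.COLOR_RGB2BGR))
def cam(name,s=None):
    c=get_calibration(name); f=210/np.tan(np.radians(c['fov_y'])/2)
    if name=='wrist':
        s=s or sense(); M=np.array(c['mount']); T=np.eye(4); T[:3,:3]=np.array(s['ee_rot']);T[:3,3]=s['tcp_pos']
        T=T@M
        return f,c['cx'],c['cy'],T[:3,:3],T[:3,3]
    return f,c['cx'],c['cy'],np.array(c['attitude']),np.array(c['origin'])
def cloud(name,d,s=None):
    f,cx,cy,R,o=cam(name,s)
    v,u=np.mgrid[:420,:560]
    P=np.stack([(u-cx)/f*d,(v-cy)/f*d,d],-1)@R.T+o
    P[d==0]=np.nan
    return P
E
python3 - <<'E'
from h import *
print(sense())
for n in ['scene','top']:
    im,d=capture(n); save(n+'0.png',im); np.save(n+'0.npy',d); print(n,get_calibration(n))
    for l in ['tray_pull','bay_open','press','socket_small','socket_medium','socket_large','socket_mat']:
        print(l,[(np.round(r['position'],3),round(r['p'],2)) for r in search_frame(n,l)][:4])
E
```

```text
{'time_s': 0.0, 'joints': array([-6.16147436e+01,  2.20919583e+01,  3.79874866e-01, -2.72978607e-02,
       -6.84125746e+01, -1.48161017e+01]), 'joint_velocities': array([ 0.01780883, -0.01854192,  0.00185239, -0.05214034,  0.11748687,
       -0.01363373]), 'effort': array([-6.10755396e-04, -3.90666032e+01,  1.87405854e+01,  4.21992168e+00,
        1.09661574e-02, -1.89407056e-04]), 'tcp_pos': array([ 0.14650637, -0.60698873,  0.23245201]), 'ee_rot': array([[-9.72128632e-01, -2.34447237e-01, -6.44545671e-04],
       [-2.34448088e-01,  9.72126319e-01,  2.12468665e-03],
       [ 1.28452895e-04,  2.21658123e-03, -9.99997535e-01]]), 'wrist_force': array([0.52268265, 0.55583046, 0.12710203]), 'moment': array([-0.01023781,  0.03428411, -0.02129036]), 'gripper_width': 0.9958023829743962}
scene {'fov_y': 45.2679384342581, 'cx': 273.47460686634963, 'cy': 212.19372986254834, 'origin': array([ 1.32620892, -0.60495494,  0.92685114]), 'attitude': array([[ 0.63161066,  0.51541048, -0.57915456],
       [ 0.77517026, -0.43272522,  0.46028247],
       [-0.01338038, -0.73966271, -0.67284474]])}
tray_p
[... 428 characters left out ...]
7129226816, 'origin': array([0.43927312, 0.00289536, 1.12964951]), 'attitude': array([[-2.79238289e-05, -9.93939016e-01,  1.09932850e-01],
       [-9.99579548e-01, -3.15978965e-03, -2.88225976e-02],
       [ 2.89952690e-02, -1.09887434e-01, -9.93521025e-01]])}
tray_pull [(array([0.502, 0.135, 0.043]), 0.77)]
bay_open [(array([0.553, 0.138, 0.064]), 0.62), (array([ 0.332, -0.257,  0.024]), 0.46)]
press [(array([0.556, 0.031, 0.009]), 0.54), (array([ 0.328, -0.254,  0.023]), 0.4)]
socket_small []
socket_medium [(array([ 0.519, -0.323,  0.048]), 0.51)]
socket_large [(array([ 0.54 , -0.25 ,  0.035]), 0.45)]
socket_mat [(array([ 0.529, -0.248,  0.005]), 0.91), (array([0.556, 0.137, 0.066]), 0.4)]
```

View pics/top0.png

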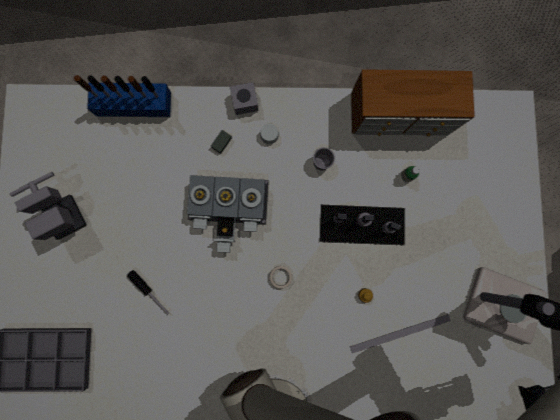

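View pics/scene0.png

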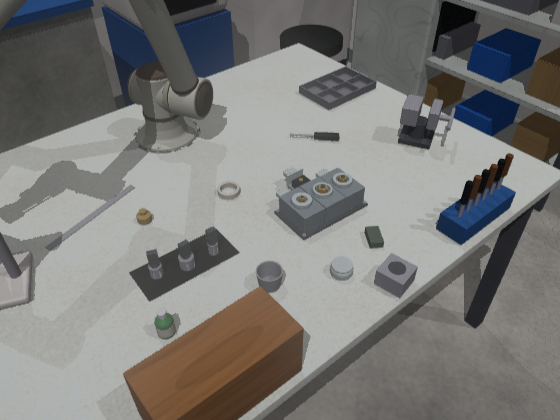

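The top view shows the press at about (228,200) px with the middle tray out (tab at about (224,247)). The mat is at about (362,225), with sockets at about (340,217), (365,219) and (391,227). The scene view agrees: the middle tray is pulled out.

```bash
python3 - <<'E'
from h import *
im=cv2.cvtColor(cv2.imread('pics/top0.png'),cv2.COLOR_BGR2RGB); d=np.load('top0.npy'); P=cloud('top',d)
def box(m):
    q=P[m][:,:2].astype(np.float32); r=cv2.minAreaRect(q); return len(q),r
W=np.zeros((420,560),bool)
a=W.copy(); a[150:270,170:285]=1
z=P[...,2]
print('baytop',box(a&(z>.058)&(z<.069)))
print('tab',[ (np.round(P[v,u],3)) for u,v in [(224,247),(224,251),(224,242),(226,230)]])
b=W.copy(); b[195:255,310:415]=1
for lo,hi in((.06,.1),(.026,.045)):
  n,l,s,c=cv2.connectedComponentsWithStats((b&(z>lo)&(z<hi)).astype(np.uint8))
  for i in range(1,n):
    if s[i,4]>8: print(lo,s[i,4],np.round(np.nanmedian(P[l==i],0),3),box(l==i))
g=im.sum(2)
m=b&(z<.02)&(g<110); m=cv2.morphologyEx(m.astype(np.uint8),cv2.MORPH_OPEN,np.ones((3,3)))>0
print('mat',box(m))
E
```

```text
baytop (2247, ((0.570900559425354, 0.13572046160697937), (0.20843076705932617, 0.17726843059062958), 86.8497085571289))
tab [array([0.465, 0.137, 0.048]), array([0.454, 0.137, 0.046]), array([0.479, 0.138, 0.042]), array([0.512, 0.133, 0.045])]
0.06 56 [ 0.549 -0.183  0.082] (56, ((0.5485751628875732, -0.18306247889995575), (0.022795937955379486, 0.013317650184035301), 85.59107208251953))
0.06 58 [ 0.544 -0.256  0.081] (58, ((0.5450727343559265, -0.25807657837867737), (0.014066213741898537, 0.025013042613863945), 3.372441053390503))
0.06 63 [ 0.522 -0.328  0.08 ] (63, ((0.523135244846344, -0.32978835701942444), (0.02423403598368168, 0.015056353993713856), 70.01718139648438))
0.026 88 [ 0.539 -0.252  0.036] (88, ((0.5444120168685913, -0.2557397186756134), (0.03649554029107094, 0.03238603100180626), 14.014201164245605))
0.026 18 [ 0.54  -0.182  0.037] (18, ((0.5390263199806213, -0.18192122876644135), (0.020666303113102913, 0.005739626009017229), 86.86017608642578))
0.026 52 [ 0.517 -0.322  0.035] (52, ((0.5209850072860718, -0.3245082199573517), (0.03123275376856327, 0.021703314036130905), 16.715654373168945))
mat (2589, ((0.5327386260032654, -0.25766366720199585), (0.2452089637517929, 0.10676174610853195), 87.82376098632812))
```

Call:
arm_command([
  {"travel": [-39,32.5,-2],"roll": 16.7,"fingers": 0},
  {"travel": [-39,32.5,-2],"roll": 16.7,"fingers": 0},
  {"travel": [-39,32.5,-2],"roll": 16.7,"fingers": 0},
  {"travel": [-39,32.5,-2],"roll": 16.7,"fingers": 0},
  {"travel": [-39,32.5,-2],"roll": 16.7,"fingers": 0},
  {"travel": [-39,32.5,-2],"roll": 16.7,"fingers": 0},
  {"travel": [-39,32.5,-2],"roll": 16.7,"fingers": 0},
  {"travel": [-39,32.5,-2],"roll": 16.7,"fingers": 0},
  {"travel": [-39,32.5,-2],"roll": 16.7,"fingers": 0},
  {"travel": [-39,32.5,-2],"roll": 16.7,"fingers": 0},
])

```text
time_s: 1.8
tcp_pos: [0.443, -0.2082, 0.2537]
ee_rot: [[-0.999, 0.054, 0.001], [0.054, 0.999, -0.0], [-0.001, -0.0, -1.0]]
wrist_force: [1.0, 0.1, -0.1]
gripper_width: 0.173
```

```bash
cat >> h.py <<'E'
def go(x,y,z,yaw=None):
    """travel (cm) and roll to a world TCP pose; yaw: ccw world angle of tool y from world y"""
    s=sense(); R=np.array(s['ee_rot']); d=R.T@(np.array([x,y,z])-s['tcp_pos'])*100
    w=np.degrees(np.arctan2(-R[0,1],R[1,1]))
    print('tcp',np.round(s['tcp_pos'],4),'yaw %.2f'%w,'t %.2f'%s['time_s'],'F',np.round(s['wrist_force'],1),'g %.3f'%s['gripper_width'])
    print('  travel',np.round(d,2),'roll',None if yaw is None else round(w-yaw,2))
E
python3 -c "
from h import *
go(.41,.135,.25,-3.1)"
```

```text
tcp [ 0.443  -0.2082  0.2537] yaw -3.12 t 1.80 F [ 1.   0.1 -0.1] g 0.173
  travel [ 5.16 34.09  0.35] roll -0.02
```

Call:
arm_command([
  {"travel": [5,34,0],"roll": 0,"fingers": 0},
  {"travel": [5,34,0],"roll": 0,"fingers": 0},
  {"travel": [5,34,0],"roll": 0,"fingers": 0},
  {"travel": [5,34,0],"roll": 0,"fingers": 0},
  {"travel": [5,34,0],"roll": 0,"fingers": 0},
  {"travel": [5,34,0],"roll": 0,"fingers": 0},
  {"travel": [5,34,0],"roll": 0,"fingers": 0},
  {"travel": [5,34,0],"roll": 0,"fingers": 0},
  {"travel": [5,34,0],"roll": 0,"fingers": 0},
])

```text
time_s: 2.7
tcp_pos: [0.4105, 0.133, 0.2531]
ee_rot: [[-0.999, 0.052, -0.0], [0.052, 0.999, -0.0], [0.0, -0.0, -1.0]]
wrist_force: [0.1, -1.0, -0.3]
gripper_width: 0.003
```

```bash
python3 - <<'E'
from h import *
s=sense(); im,d=capture('wrist'); save('w1.png',im); np.save('w1.npy',d); P=cloud('wrist',d,s); np.save('w1P.npy',P)
go(.40,.135,.25,-3.1); print(np.round(np.nanmin(P,(0,1)),3),np.round(np.nanmax(P,(0,1)),3))
E
```

```text
tcp [0.4106 0.1321 0.253 ] yaw -3.09 t 2.75 F [-0.8 -0.3  0.6] g 0.007
  travel [1.07 0.23 0.3 ] roll 0.01
[ 0.215 -0.226 -0.004] [0.759 0.473 0.363]
```

View pics/w1.png

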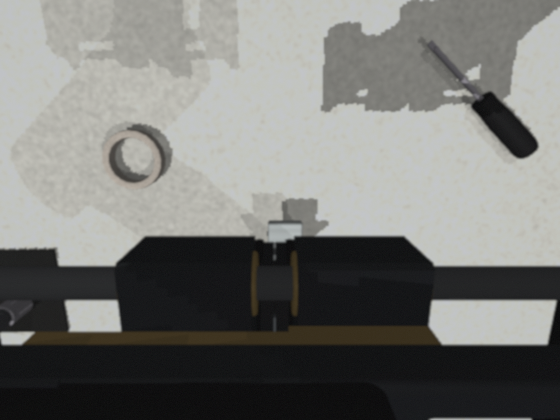

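The wrist view looks back towards the robot, with the gripper filling the bottom. The tab's front end shows at (284,232), in line with the fingers.

```bash
python3 - <<'E'
from h import *
P=np.load('w1P.npy')
q=P[218:240,262:308]; m=(q[...,2]>.035)&(q[...,2]<.06)
q=q[m]; print(len(q),np.round(q.min(0),4),np.round(q.max(0),4),np.round(np.median(q,0),4))
print(np.round(P[222,275:300:4],4))
E
```

```text
649 [0.4489 0.1233 0.0352] [0.4678 0.1596 0.0493] [0.4566 0.1404 0.0468]
[[0.4495 0.1316 0.0441]
 [0.4502 0.1357 0.0424]
 [0.45   0.1399 0.044 ]
 [0.4504 0.1441 0.0432]
 [0.4504 0.1482 0.0441]
 [0.4504 0.1523 0.0447]
 [0.4511 0.1565 0.0431]]
```

Call:
arm_command([
  {"travel": [0,0.9,5],"roll": 0,"fingers": 0},
  {"travel": [0,0.9,10],"roll": 0,"fingers": 0},
  {"travel": [0,0.9,15],"roll": 0,"fingers": 0},
  {"travel": [0,0.9,19],"roll": 0,"fingers": 0},
  {"travel": [0,0.9,20.7],"roll": 0,"fingers": 0},
  {"travel": [-2,0.9,20.7],"roll": 0,"fingers": 0},
  {"travel": [-4,0.9,20.7],"roll": 0,"fingers": 0},
  {"travel": [-6,0.9,20.7],"roll": 0,"fingers": 0},
  {"travel": [-7,0.9,20.7],"roll": 0,"fingers": 0},
  {"travel": [-7.5,0.9,20.7],"roll": 0,"fingers": 0},
])

```text
time_s: 3.75
tcp_pos: [0.4856, 0.135, 0.0453]
ee_rot: [[-0.998, 0.058, -0.003], [0.058, 0.998, -0.002], [0.003, -0.002, -1.0]]
wrist_force: [-2.4, -0.2, -2.5]
gripper_width: 0.001
```

Call:
arm_command([
  {"travel": [-0.7,0,0],"roll": 0,"fingers": 0},
  {"travel": [-1.2,0,0],"roll": 0,"fingers": 0},
  {"travel": [-1.6,0,0],"roll": 0,"fingers": 0},
])

```text
time_s: 4.05
tcp_pos: [0.5007, 0.1354, 0.046]
ee_rot: [[-0.998, 0.055, -0.004], [0.055, 0.998, -0.001], [0.004, -0.002, -1.0]]
wrist_force: [-14.6, 4.8, 9.5]
gripper_width: 0.007
```

Call:
arm_command([
  {"travel": [-0.2,0,0],"roll": 0,"fingers": 0},
  {"travel": [-0.3,0,0],"roll": 0,"fingers": 0},
  {"travel": [-0.3,0,0],"roll": 0,"fingers": 0},
])

```text
time_s: 4.35
tcp_pos: [0.5007, 0.1355, 0.046]
ee_rot: [[-0.998, 0.055, -0.008], [0.055, 0.998, -0.002], [0.008, -0.003, -1.0]]
wrist_force: [-15.8, 4.0, 7.8]
gripper_width: 0.003
```

Call:
arm_command([
  {"travel": [3,0,0],"roll": 0,"fingers": 0},
  {"travel": [5,0,-1],"roll": 0,"fingers": 30},
  {"travel": [5,0,-6],"roll": 0,"fingers": 60},
  {"travel": [5,0,-11],"roll": 0,"fingers": 60},
  {"travel": [4,0,-16],"roll": 0,"fingers": 60},
  {"travel": [0,0,-19],"roll": 0,"fingers": 60},
  {"travel": [-5,0,-20],"roll": 0,"fingers": 60},
  {"travel": [-10,0,-20],"roll": 0,"fingers": 60},
  {"travel": [-14,0,-20],"roll": 0,"fingers": 60},
  {"travel": [-15,0,-20],"roll": 0,"fingers": 60},
])

```text
time_s: 5.35
tcp_pos: [0.6596, 0.1279, 0.2458]
ee_rot: [[-0.998, 0.056, 0.005], [0.056, 0.998, 0.001], [-0.005, 0.001, -1.0]]
wrist_force: [-0.9, 0.4, -1.6]
gripper_width: 0.593
```

```bash
python3 - <<'E'
from h import *
print(np.round(get_calibration('wrist')['mount'],3))
s=sense(); im,d=capture('wrist'); save('w2.png',im); np.save('w2.npy',d); P=cloud('wrist',d,s); np.save('w2P.npy',P)
go(.65,.135,.25,-3.1); 
print([(r['position'],r['p']) for r in search_frame('wrist','bay_open')])
E
```

```text
[[-0.    -0.969 -0.246  0.067]
 [ 1.    -0.     0.    -0.   ]
 [-0.    -0.246  0.969 -0.151]
 [ 0.     0.     0.     1.   ]]
tcp [0.659  0.1279 0.2455] yaw -3.20 t 5.40 F [1.1 0.8 0.3] g 0.597
  travel [ 0.93  0.66 -0.45] roll -0.1
[([0.5807, 0.1375, 0.0661], 0.84)]
```

View pics/w2.png

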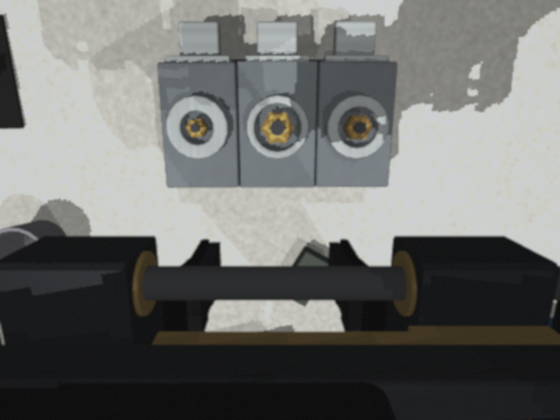

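The wrist view shows all three tabs level with each other (centre tab at (277,38)), so the tray is home. The nuts are at (196,127), (277,127) and (358,127), and the middle one looks the largest. I'll measure it next.

```bash
cat > nut.py <<'E'
from h import *
P=np.load('w2P.npy'); im=cv2.cvtColor(cv2.imread('pics/w2.png'),cv2.COLOR_BGR2HSV)
z=P[...,2]; v,u=np.mgrid[:420,:560]
t=(z>.055)&(z<.0695)&(v>50)&(v<195)&(u>150)&(u<405)
r=cv2.minAreaRect(P[t][:,:2].astype(np.float32)); print('bays',r,np.median(z[t]))
for c in (196,277,358):
    w=(abs(u-c)<38)&(abs(v-127)<38)
    k=w&(z>.0715)&(z<.079); e,n=cv2.minEnclosingCircle(P[k][:,:2].astype(np.float32)); q=P[k][:,:2]
    rr=np.hypot(*(q-e).T)
    b=w&(im[...,1]>90)&(abs(im[...,0].astype(int)-22)<12)
    p=P[b]; e2,n2=cv2.minEnclosingCircle(p[:,:2].astype(np.float32))
    print(c,'collar',np.round(e,4),round(n*2000,1),'inner p5',np.round(2000*np.percentile(rr,[2,5,10]),1),np.median(P[k][:,2]),'| brass',b.sum(),np.round(e2,4),round(n2*2000,1),np.percentile(p[:,2],[10,50,90]))
E
python3 nut.py
```

```text
bays ((0.5995088219642639, 0.1340317726135254), (0.20862163603305817, 0.1164761334657669), 87.01202392578125) 0.06514084697645534
196 collar [0.5988 0.0639] 54.3 inner p5 [16.6 29.2 30.8] 0.07607139968400076 | brass 230 [0.599  0.0622] 20.8 [0.07721918 0.08052605 0.08201801]
277 collar [0.6025 0.1337] 53.9 inner p5 [25.3 40.6 41.2] 0.0759397994259752 | brass 539 [0.6023 0.1335] 27.7 [nan nan nan]
358 collar [0.606  0.2035] 54.2 inner p5 [20.3 34.5 35.7] 0.07606358123694501 | brass 379 [0.606  0.2032] 22.5 [nan nan nan]
```

Call:
arm_command([
  {"travel": [2.7,-38.7,0],"roll": 0,"fingers": 50},
  {"travel": [2.7,-38.7,0],"roll": 0,"fingers": 50},
  {"travel": [2.7,-38.7,0],"roll": 0,"fingers": 50},
  {"travel": [2.7,-38.7,0],"roll": 0,"fingers": 50},
  {"travel": [2.7,-38.7,0],"roll": 0,"fingers": 50},
  {"travel": [2.7,-38.7,0],"roll": 0,"fingers": 50},
  {"travel": [2.7,-38.7,0],"roll": 0,"fingers": 50},
  {"travel": [2.7,-38.7,0],"roll": 0,"fingers": 50},
  {"travel": [2.7,-38.7,0],"roll": 0,"fingers": 50},
])

```text
time_s: 6.35
tcp_pos: [0.6052, -0.2606, 0.2473]
ee_rot: [[-0.998, 0.059, 0.002], [0.059, 0.998, -0.001], [-0.002, -0.001, -1.0]]
wrist_force: [0.2, 0.6, 0.6]
gripper_width: 0.502
```

```bash
python3 - <<'E'
from h import *
s=sense(); im,d=capture('wrist'); save('w3.png',im); P=cloud('wrist',d,s); np.save('w3P.npy',P)
go(.61,-.257,.25)
z=P[...,2]; v,u=np.mgrid[:420,:560]
for lo,hi in((.074,.09),(.030,.041)):
  n,l,st,c=cv2.connectedComponentsWithStats(((z>lo)&(z<hi)&(v<232)).astype(np.uint8))
  for i in range(1,n):
    if st[i,4]>40:
      q=P[l==i]; print(lo,st[i,4],np.round(c[i]),np.round(np.median(q,0),4),cv2.minAreaRect(q[:,:2].astype(np.float32)))
E
```

```text
tcp [ 0.6057 -0.2585  0.2472] yaw -3.29 t 6.40 F [-0.3  0.4  0.1] g 0.503
  travel [-0.42  0.18 -0.28] roll None
0.074 521 [187. 101.] [ 0.5216 -0.3296  0.082 ] ((0.5214323401451111, -0.3303999602794647), (0.024482131004333496, 0.014024520292878151), 67.4417495727539)
0.074 470 [273. 123.] [ 0.5439 -0.2584  0.0823] ((0.5439597964286804, -0.2584612965583801), (0.013904087245464325, 0.023924853652715683), 2.730428457260132)
0.074 500 [360. 122.] [ 0.5475 -0.1846  0.082 ] ((0.5475817322731018, -0.18402241170406342), (0.024353530257940292, 0.013322282582521439), 86.52486419677734)
0.03 419 [202. 103.] [ 0.5234 -0.325   0.0362] ((0.521870493888855, -0.32854312658309937), (0.02845120057463646, 0.03151652216911316), 75.09548950195312)
0.03 706 [273. 121.] [ 0.5418 -0.2583  0.0362] ((0.5438302159309387, -0.25837278366088867), (0.036794207990169525, 0.03746998682618141), 40.89809799194336)
0.03 168 [346. 120.] [ 0.5442 -0.1885  0.0361] ((0.5470885634422302, -0.18551035225391388), (0.022645652294158936, 0.025274885818362236), 79.60466766357422)
0.03 248 [556. 194.] [0.6348 0.0279 0.0337] ((0.6261364221572876, 0.028314651921391487), (0.0032995017245411873, 0.050964146852493286), 86.64350891113281)
```

View pics/w3.png

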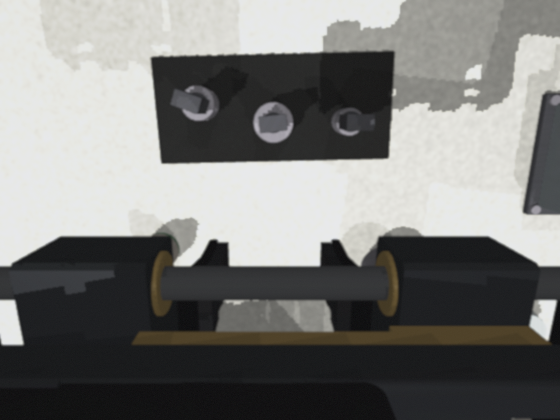

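The wrist view shows the sockets at (200,103), (273,122) and (347,121). The middle one is 37.5 mm across, so it is the large one. The open bay's collar is 41 mm inside, which calls for the large socket.

```bash
python3 -c "
from h import *
print(np.round(sense()['joints'],1)); go(.5440,-.2584,.13,-87.3)"
```

```text
[ -9.1  24.8   6.8   0.  -71.8 -84.2]
tcp [ 0.6057 -0.2585  0.2472] yaw -3.29 t 6.40 F [-0.3  0.4  0.1] g 0.503
  travel [ 6.19 -0.34 11.71] roll 84.01
```

Call:
arm_command([
  {"travel": [6.2,-0.3,8],"roll": -96,"fingers": 60},
  {"travel": [6.2,-0.3,8],"roll": -96,"fingers": 60},
  {"travel": [6.2,-0.3,8],"roll": -96,"fingers": 60},
  {"travel": [6.2,-0.3,8],"roll": -96,"fingers": 60},
  {"travel": [6.2,-0.3,8],"roll": -96,"fingers": 60},
  {"travel": [6.2,-0.3,8],"roll": -96,"fingers": 60},
  {"travel": [6.2,-0.3,8],"roll": -96,"fingers": 60},
  {"travel": [6.2,-0.3,8],"roll": -96,"fingers": 60},
  {"travel": [6.2,-0.3,8],"roll": -96,"fingers": 60},
  {"travel": [6.2,-0.3,8],"roll": -96,"fingers": 60},
])

```text
time_s: 7.4
tcp_pos: [0.545, -0.2548, 0.1672]
ee_rot: [[-0.116, -0.993, 0.002], [-0.993, 0.116, -0.0], [0.0, -0.002, -1.0]]
wrist_force: [0.7, 0.2, -0.1]
gripper_width: 0.602
```

```bash
python3 -c "
from h import *
go(.5440,-.2584,.058,92.7)"
```

```text
tcp [ 0.545  -0.2548  0.1672] yaw 83.32 t 7.40 F [ 0.7  0.2 -0.1] g 0.602
  travel [ 0.37  0.08 10.92] roll -9.38
```

Call:
arm_command([
  {"travel": [0.35,0.1,1],"roll": -8,"fingers": 60},
  {"travel": [0.35,0.1,4],"roll": -9.4,"fingers": 60},
  {"travel": [0.35,0.1,7],"roll": -9.4,"fingers": 60},
  {"travel": [0.35,0.1,10],"roll": -9.4,"fingers": 60},
  {"travel": [0.35,0.1,10.9],"roll": -9.4,"fingers": 60},
  {"travel": [0.35,0.1,10.9],"roll": -9.4,"fingers": 60},
])

```text
time_s: 8.0
tcp_pos: [0.5429, -0.2588, 0.0567]
ee_rot: [[0.041, -0.999, -0.002], [-0.999, -0.041, 0.0], [-0.0, 0.002, -1.0]]
wrist_force: [0.0, 0.2, 0.4]
gripper_width: 0.597
```

```bash
python3 -c "
from h import *
go(.5440,-.2584,.058,92.7)"
```

```text
tcp [ 0.5429 -0.2588  0.0567] yaw 92.32 t 8.00 F [0.  0.2 0.4] g 0.597
  travel [-0.03 -0.11 -0.13] roll -0.38
```

Well aligned. Close the fingers, then lift.

Call:
arm_command([
  {"travel": [0,-0.1,0],"roll": 0,"fingers": 0},
  {"travel": [0,-0.1,0],"roll": 0,"fingers": 0},
  {"travel": [0,-0.1,0],"roll": 0,"fingers": 0},
  {"travel": [0,-0.1,0],"roll": 0,"fingers": 0},
  {"travel": [0,-0.1,0],"roll": 0,"fingers": 0},
  {"travel": [0,-0.1,0],"roll": 0,"fingers": 0},
  {"travel": [0,-0.1,0],"roll": 0,"fingers": 0},
  {"travel": [0,-0.1,0],"roll": 0,"fingers": 0},
  {"travel": [0,-0.1,0],"roll": 0,"fingers": 0},
  {"travel": [0,-0.1,0],"roll": 0,"fingers": 0},
])

```text
time_s: 9.0
tcp_pos: [0.5443, -0.2601, 0.0573]
ee_rot: [[0.039, -0.999, 0.0], [-0.999, -0.039, -0.0], [0.0, -0.0, -1.0]]
wrist_force: [-1.0, -0.4, 2.4]
gripper_width: 0.164
```

```bash
python3 -c "
from h import *
go(.6024,.1336,.25,87)"
```

```text
tcp [ 0.5443 -0.2601  0.0573] yaw 92.21 t 9.00 F [-1.  -0.4  2.4] g 0.164
  travel [-39.12  -7.32 -19.28] roll 5.21
```

Call:
arm_command([
  {"travel": [0,0,-3],"roll": 0,"fingers": 0},
  {"travel": [0,0,-7],"roll": 0,"fingers": 0},
  {"travel": [0,0,-11],"roll": 0,"fingers": 0},
  {"travel": [-3,-0.5,-14.5],"roll": 1,"fingers": 0},
  {"travel": [-7,-1.3,-14.5],"roll": 2,"fingers": 0},
  {"travel": [-11,-2,-14.5],"roll": 3,"fingers": 0},
  {"travel": [-15.5,-2.9,-14.5],"roll": 4,"fingers": 0},
  {"travel": [-20,-3.7,-14.5],"roll": 5.2,"fingers": 0},
  {"travel": [-24.5,-4.6,-14.5],"roll": 5.2,"fingers": 0},
  {"travel": [-29,-5.4,-14.5],"roll": 5.2,"fingers": 0},
])

```text
time_s: 10.0
tcp_pos: [0.5865, 0.0337, 0.201]
ee_rot: [[-0.052, -0.999, -0.002], [-0.999, 0.052, 0.0], [-0.0, 0.002, -1.0]]
wrist_force: [0.1, -0.8, -2.8]
gripper_width: 0.158
```

```bash
python3 -c "
from h import *
go(.6024,.1336,.2,87)"
```

```text
tcp [0.5865 0.0337 0.201 ] yaw 87.00 t 10.00 F [ 0.1 -0.8 -2.8] g 0.158
  travel [-10.06  -1.07   0.1 ] roll -0.0
```

Call:
arm_command([
  {"travel": [-4,-0.4,0],"roll": 0,"fingers": 0},
  {"travel": [-7.5,-0.8,0],"roll": 0,"fingers": 0},
  {"travel": [-9.5,-1.1,0],"roll": 0,"fingers": 0},
  {"travel": [-10,-1.1,0],"roll": 0,"fingers": 0},
  {"travel": [-10,-1.1,2],"roll": 0,"fingers": 0},
  {"travel": [-10,-1.1,4],"roll": 0,"fingers": 0},
  {"travel": [-10,-1.1,4],"roll": 0,"fingers": 0},
])

```text
time_s: 10.7
tcp_pos: [0.6007, 0.1293, 0.1584]
ee_rot: [[-0.054, -0.999, -0.008], [-0.999, 0.054, -0.003], [0.003, 0.008, -1.0]]
wrist_force: [-0.6, 0.4, -2.1]
gripper_width: 0.157
```

```bash
python3 - <<'E'
from h import *
go(.6024,.1336,.118,87)
s=sense(); im,d=capture('wrist'); save('w4.png',im); P=cloud('wrist',d,s); np.save('w4P.npy',P)
capture('scene')
E
```

```text
tcp [0.6007 0.1293 0.1584] yaw 86.90 t 10.70 F [-0.6  0.4 -2.1] g 0.157
  travel [-0.45 -0.18  4.03] roll -0.1
```

View pics/w4.png

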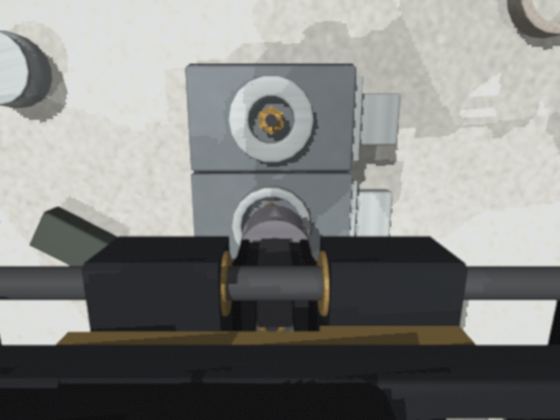

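The wrist view shows the gripped socket at (275,222) above the middle collar, with the small nut at (271,120). Next I'll check the centring in this same picture.

```bash
python3 - <<'E'
from h import *
from scipy.optimize import least_squares
P=np.load('w4P.npy'); z=P[...,2]; v,u=np.mgrid[:420,:560]
def c(m,name):
    q=P[m][:,:2]; e,r=cv2.minEnclosingCircle(q.astype(np.float32)); print(name,m.sum(),np.round(e,4),r*2000,np.round(P[m].min(0),4),np.round(P[m].max(0),4)); return q
k=(z>.0715)&(z<.0785)
c(k&(abs(u-271)<50)&(abs(v-120)<48),'small collar')
q=c(k&(abs(u-271)<50)&(v>180)&(v<236),'large collar part')
w=(abs(u-275)<40)&(v>190)&(v<238)&(z>.095)&(z<.15)
q=P[w]; print(w.sum(),np.round(q.min(0),4),np.round(q.max(0),4))
for lo in np.arange(.1,.15,.005):
    a=q[(q[:,2]>=lo)&(q[:,2]<lo+.005)]
    if len(a)>8:
        f=least_squares(lambda p:np.hypot(a[:,0]-p[0],a[:,1]-p[1])-.019,[.6,.13],loss='soft_l1',f_scale=.001); print(round(lo,3),len(a),np.round(f.x,4),np.sqrt(f.cost/len(a)))
E
```

```text
small collar 4176 [0.5986 0.0634] 54.03653159737587 [0.572  0.0366 0.0715] [0.6253 0.09   0.0785]
large collar part 1184 [0.6022 0.1328] 53.66593226790428 [0.5759 0.1065 0.0715] [0.629  0.1413 0.0782]
1679 [0.5817 0.1111 0.1042] [0.6182 0.1264 0.1392]
0.105 103 [0.6003 0.1306] 9.37298109308067e-05
0.11 115 [0.6003 0.1306] 0.00010114316901697823
0.115 129 [0.6003 0.1307] 9.557607079858596e-05
0.12 147 [0.6004 0.1306] 0.00010496350074634289
0.125 145 [0.6004 0.1307] 0.00010557488606331383
0.13 154 [0.6005 0.1307] 0.00011070939396417846
0.135 880 [0.6007 0.1339] 0.0011547387781089102
```

Call:
arm_command([
  {"travel": [-0.28,-0.19,0],"roll": 0,"fingers": 0},
  {"travel": [-0.28,-0.19,0.6],"roll": 0,"fingers": 0},
  {"travel": [-0.28,-0.19,1],"roll": 0,"fingers": 0},
  {"travel": [-0.28,-0.19,1],"roll": 0,"fingers": 0},
  {"travel": [-0.28,-0.19,1],"roll": 0,"fingers": 0},
])

```text
time_s: 11.3
tcp_pos: [0.6052, 0.1338, 0.152]
ee_rot: [[-0.052, -0.999, -0.0], [-0.999, 0.052, -0.0], [0.0, 0.0, -1.0]]
wrist_force: [0.2, 0.3, -2.5]
gripper_width: 0.156
```

```bash
cat > chk.py <<'E'
from h import *
from scipy.optimize import least_squares
go(.6022,.1333,.118,87)
s=sense(); im,d=capture('wrist'); P=cloud('wrist',d,s); z=P[...,2]; v,u=np.mgrid[:420,:560]
q=P[(abs(u-275)<40)&(v>180)&(v<240)&(z>.08)&(z<.15)]; rim=q[:,2].min(); q=q[(q[:,2]>rim+.002)&(q[:,2]<rim+.024)]
f=least_squares(lambda p:np.hypot(q[:,0]-p[0],q[:,1]-p[1])-.019,[.6,.13],loss='soft_l1',f_scale=.001)
t=(z>.0715)&(z<.0785)&(abs(P[...,0]-.6)<.035)&(abs(P[...,1]-.0635)<.034)
e,_=cv2.minEnclosingCircle(P[t][:,:2].astype(np.float32)); n=np.array(e)+[.0036,.0698]
R=np.array(s['ee_rot']); dd=np.append(n-f.x,0)
print('socket',np.round(f.x,4),'rim %.4f'%rim,len(q),'nut',np.round(n,4),'shift cm',np.round(R.T@dd*100,2),'tilt',np.round(R[:,2],4))
E
python3 chk.py
```

```text
tcp [0.6052 0.1338 0.152 ] yaw 87.01 t 11.30 F [ 0.2  0.3 -2.5] g 0.156
  travel [0.06 0.3  3.4 ] roll 0.01
socket [0.6052 0.1351] rim 0.0800 113 nut [0.6021 0.1334] shift cm [0.19 0.3  0.  ] tilt [-2.e-04 -2.e-04 -1.e+00]
```

Call:
arm_command([
  {"travel": [0.19,0.3,0],"roll": 0,"fingers": 0},
  {"travel": [0.19,0.3,0],"roll": 0,"fingers": 0},
  {"travel": [0.19,0.3,0],"roll": 0,"fingers": 0},
  {"travel": [0.19,0.3,0],"roll": 0,"fingers": 0},
])

```text
time_s: 11.75
tcp_pos: [0.6023, 0.1321, 0.1522]
ee_rot: [[-0.052, -0.999, 0.0], [-0.999, 0.052, 0.0], [-0.0, -0.0, -1.0]]
wrist_force: [0.1, 0.2, -1.8]
gripper_width: 0.16
```

```bash
sed -i 's/rim=q\[:,2\].min()/rim=s["tcp_pos"][2]-.0535/' chk.py; python3 chk.py
```

```text
tcp [0.6023 0.1321 0.1522] yaw 87.01 t 11.75 F [ 0.1  0.2 -1.8] g 0.160
  travel [-0.12  0.01  3.42] roll 0.01
socket [0.6022 0.1335] rim 0.0987 572 nut [0.6023 0.1333] shift cm [ 0.02 -0.01  0.  ] tilt [ 3.e-04  1.e-04 -1.e+00]
```

Call:
arm_command([
  {"travel": [0,0,0.8],"roll": 0,"fingers": 0},
  {"travel": [0,0,1.3],"roll": 0,"fingers": 0},
  {"travel": [0,0,1.7],"roll": 0,"fingers": 0},
  {"travel": [0,0,2.1],"roll": 0,"fingers": 0},
  {"travel": [0,0,2.5],"roll": 0,"fingers": 0},
  {"travel": [0,0,2.7],"roll": 0,"fingers": 0},
  {"travel": [0,0,2.7],"roll": 0,"fingers": 0},
])

```text
time_s: 12.5
tcp_pos: [0.602, 0.132, 0.1246]
ee_rot: [[-0.052, -0.999, -0.001], [-0.999, 0.052, -0.0], [0.0, 0.001, -1.0]]
wrist_force: [0.7, -0.2, -1.8]
gripper_width: 0.159
```

It passes the collar and nut level freely (rim at about 0.071). On to the foot.

Call:
arm_command([
  {"travel": [0,0,0.3],"roll": 0,"fingers": 0},
  {"travel": [0,0,0.5],"roll": 0,"fingers": 0},
  {"travel": [0,0,0.65],"roll": 0,"fingers": 0},
  {"travel": [0,0,0.75],"roll": 0,"fingers": 0},
  {"travel": [0,0,0.75],"roll": 0,"fingers": 0},
  {"travel": [0,0,0.75],"roll": 0,"fingers": 0},
])

```text
time_s: 13.1
tcp_pos: [0.6022, 0.132, 0.1183]
ee_rot: [[-0.052, -0.999, 0.0], [-0.999, 0.052, -0.0], [0.0, -0.0, -1.0]]
wrist_force: [-2.2, 0.6, 4.2]
gripper_width: 0.162
```

```bash
python3 - <<'E'
from h import *
go(.6022,.1333,.118,87)
for n in('top','scene'):
    im,d=capture(n); P=cloud(n,d); save(n+'9.png',im); z=P[...,2]
s=sense(); im,d=capture('wrist'); save('w9.png',im); P=cloud('wrist',d,s); z=P[...,2]; v,u=np.mgrid[:420,:560]
q=P[(abs(u-275)<45)&(v>150)&(v<240)]; q=q[(abs(q[:,0]-.602)<.018)&(abs(q[:,1]-.1335)<.02)]
print('body top hist',np.histogram(q[:,2],bins=np.arange(.075,.16,.005)))
m=(z>.04)&(z<.05)&(P[...,0]<.56)
for y in(.065,.135): print('tab',y,np.round(P[m&(abs(P[...,1]-y)<.018)].min(0),4))
E
```

```text
tcp [0.6022 0.132  0.1183] yaw 87.02 t 13.10 F [-2.2  0.6  4.2] g 0.162
  travel [-0.13  0.01  0.03] roll 0.02
body top hist (array([384, 143, 145, 163, 937,  21,  49,   0,   0,   0,   0,   0,   0,
         0,   0,   0]), array([0.075, 0.08 , 0.085, 0.09 , 0.095, 0.1  , 0.105, 0.11 , 0.115,
       0.12 , 0.125, 0.13 , 0.135, 0.14 , 0.145, 0.15 , 0.155]))
tab 0.065 [0.5074 0.0497 0.045 ]
tab 0.135 [0.5115 0.1186 0.0407]
```

View pics/w9.png

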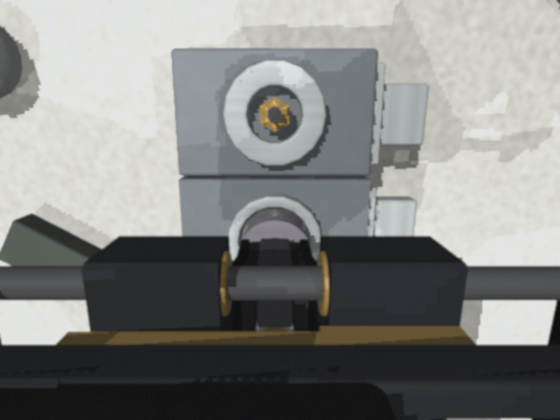

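View pics/scene9.png

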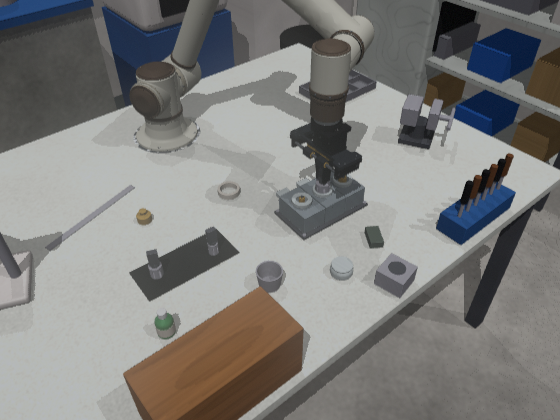

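The wrist view shows the socket inside the collar at (275,222), with its body top at z of about 0.097, which puts the rim at 0.065. The tab lines up with its neighbour. The scene view shows the other two sockets standing at (154,265) and (212,241). I'll hold briefly, then hand in.

Call:
arm_command([
  {"travel": [0,0,0.05],"roll": 0,"fingers": 0},
  {"travel": [0,0,0.05],"roll": 0,"fingers": 0},
  {"travel": [0,0,0.05],"roll": 0,"fingers": 0},
  {"travel": [0,0,0.05],"roll": 0,"fingers": 0},
])

```text
time_s: 13.65
tcp_pos: [0.6022, 0.132, 0.1182]
ee_rot: [[-0.052, -0.999, 0.0], [-0.999, 0.052, -0.0], [0.0, -0.0, -1.0]]
wrist_force: [-4.2, -0.4, 8.2]
gripper_width: 0.162
```

```bash
python3 -c "
from h import *
go(.6022,.1333,.118,87); print(finish_job())"
```

```text
tcp [0.6022 0.132  0.1182] yaw 87.03 t 13.65 F [-4.2 -0.4  8.2] g 0.162
  travel [-0.13  0.01  0.02] roll 0.03
the job is handed in; nothing more can be done
None
```

The job is handed in at 13.65 s, with the large socket still gripped and fully seated on the middle bay's nut. `finish_job` gave no verdict, so this rests on my own checks.

- **Tray:** I pushed the middle tray in with shut fingers until it hit its hard stop, at about 15 N with no further travel. In the last wrist picture its tab still lines up with the neighbouring tab.
- **Choosing the socket:** I measured the middle collar at 41 mm inside, which means the 25 mm nut. I therefore picked up only the large socket (37.5 mm across), the middle one on the mat. It fitted first time, so no socket had to be put back.
- **Fit:** The socket was centred to about 0.2 mm before I lowered it. Its body top then measured about 97 mm above the table, which puts the rim at the nut's foot (65 mm). It was pressing down with about 8 N, the grip was closed on the 14 mm tang, and the tool was vertical.
- **Rest of the bench:** The scene picture shows the small and medium sockets upright on the mat and nothing else visibly disturbed. I checked this by eye only. The screwdriver is hidden behind the arm in that view, but the arm never went near it.

One check was off along the way: my first centring measurement was about 5 mm out because the arm had not settled. I repeated it and corrected the position before going down. No final check failed.

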